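# Put the iron wedge away and snap the slide-top box shut

### The arm

A 7-joint arm with a two-finger parallel gripper is mounted at the origin on a cart in front of the work surface, level with it; the furniture and walls round the work are solid. World frame = base frame: x ahead of the robot, y to its left, z up, the work surface at z = 0. Lengths are in m, angles in rad, forces in N, time in s.
With the tool pointing down it reaches from about 0.35 to 0.9 m from the base axis. Payload 8.1 kg.
Tool frame: the origin (TCP) lies midway between the tips of the shut fingers; the grasp point (between the pads) lies 19 mm behind it; z points along the fingers, y is the line along which they close (so a half turn about z gives the same grasp; the last joint's range is limited). The gripper opens to 92 mm and grips with 3 to 60 N. Pads are 19 mm wide; open, the fingers measure 130 mm over their backs; the gripper's body (75 mm by 190 mm) begins 47 mm behind the grasp point.
Start: joints at [-0.103, 0.434, 0.025, 1.573, -0.012, 1.134, -0.075], TCP at [0.625, -0, 0.227] pointing down, gripper open.
Joint ranges: [-2.62, 2.62], [-0.44, 2.09], [-1.27, 1.32], [0.08, 2.57], [-1.32, 4.46], [0.12, 2], [-2.74, 2.74]. Speed limits (rad/s): [2.22, 2.22, 3.01, 3.01, 3.14, 3.14, 3.14].

### API

Orientations are given as a rotation vector (axis times angle).
In Python, from cell import arm gives the robot as it stands.
- The arm moves only by the tool carry_out, never from a script. Its arguments are lists of equal length, an entry for each row: "claw": the finger opening in cm, from 0 to 9.18; "delta_pos": the shift along the tool's x, y, z in cm, a list of three; "angular": the turn, a rotation vector about the tool's x, y, z in rad, a list of three. In form: {"claw": [claw, ...], "delta_pos": [[dx, dy, dz], ...], "angular": [[ax, ay, az], ...]}. A call has 1 to 20 rows; each row shifts and turns the commanded pose from where the row before left it, along the tool's axes as they then stand; what a row does not reach is not made up. A row lasts 1/10 s, in which the tool goes at most 50 mm and 8.59 degrees, less where a joint would pass 70% of its speed; a pose out of reach is approached as far as the arm can. A call with a gripper value outside its range is refused whole. The fingers move at their own pace and stop on an object; "force" is the grip in N (left out, the last holds). Time passes only in rows, so rows that do not move let the fingers close. It gives the time, the measured TCP pose, the force, the opening and the grip force at its end, in the units of the state.
- arm.observe(): the state, without advancing time (a new reading comes with each control period).
- arm.get_image(name): name is "scene" or "side" or "wrist"; returns a dict with "frame" (420x560x3 uint8, red, green, blue), "mtx" (3x3 intrinsics, pixels), "T" (4x4, takes a point from camera to world coordinates). Camera axes: x right, y down, z forward; pixel columns grow to the right and rows downward; lengths in m; the calibration is good to about 2 mm. A picture is of the moment at which its call begins. There is no depth.
- arm.sign_off(): hands the job in; it is judged then, once.
Trained networks look in a picture, given as the dict that the camera call returned (one of the last four; its "shot" number tells which), for a name from the list of things; names that differ only in an ending like _2 or _b are one class to them, and where a whole thing is asked for, a point or a joint stands for the part that bears it (a point fixed in the world has none). Each returns a list of dicts, best first, with "conf" (0 to 1); they miss things now and then, are a little off and sometimes report something else, mostly with a low value. They report only what shows in the picture. A call takes as long as a camera call. They do not tell look-alikes from the thing itself.
- arm.look_for(label, picture): "centre" ([column, row] as shares, 0 to 1, of the picture: columns of its width, rows of its height, amid what is visible of it).
- arm.trace(label, picture): "region" (420x560 bool, what is visible of it) and "centre" ([column, row] as shares, 0 to 1, of the picture: columns of its width, rows of its height, amid what is visible of it).
- arm.place_of(label, picture): "centre" ([column, row] as shares, 0 to 1, of the picture: columns of its width, rows of its height: a listed point, or the origin of a listed thing).
The state is a dict: "clock": time; "joints": joint angles; "dq": joint speeds; "joint_efforts": joint torques, N m; "position": TCP position; "ee_rot": TCP orientation; "force": force on the tool from outside, world axes, zero at the start; "ft_torque": the same for the moment, N m; "width": opening from 0.0 (shut) to 1.0 (fully open); "gripper_force": force on a finger pad.
Only numpy, scipy, OpenCV 4.12 (cv2) and the standard library are available. Lean on these libraries where they do the work, as an engineer would, in place of code of your own. Each camera call takes 0.05 s, during which the arm holds its last target. There are 200 camera calls.

### The job

Put the iron splitting wedge away in the slide-top box: slide the lid open along its grooves far enough, without pulling it out of them, and set the wedge down in the box gently, not dropping it. Then slide the lid fully home, forcing it over the small spring ridge at the closed end so that the ridge snaps up and holds it. Leave the wooden wedge and the pulley wheel where they are.

Things in the scene. Friction and masses are not known exactly. Their poses are not given: they have to be found in the camera images.
- slide_box: Brown wooden slide-top box, screwed to the bench on an 18 mm dark plinth. Origin on the bench; x = the way the lid closes, z up. Outside: x -103 to +93, y -58 to +58, z 0 to 80 mm. Ledges at z 66 carry the lid; lips over them (|y| 45 to 58, z 75.5 to 80 mm) close the grooves, so the lid can only slide along x. The mouth is the -x end; a low end wall stops the lid's leading edge at x 85 mm.
- lid_home (a point): Where the lid's origin lies when the lid is fully home: (-9, 0, 66) mm in the box's frame; axes as the box's. The lid leaves the grooves when drawn 188 mm back from here; keep it under 148 mm.
- box_floor (a point): Point on the box's inner floor at (-5, 0, 24) mm in the box's frame; axes as the box's. The inner space spans, in the box's frame, x -95 to +62, y -46 to +46, z 24 to 66 mm; from x 62 to 93 mm there is a solid end block, top at z 65 mm, that carries the ridge.
- lid: Pale wooden lid, 188 (x) x 101 (y) x 8 mm, loose in the grooves (1.5 mm play at the sides and above), about 0.18 kg, slides with little friction. Origin: centre of its underside; +x = the way it closes. Starts 25 to 70 mm open. Leading edge (x +94 mm) rounded; cross groove beneath, just behind it, takes the ridge. Opened by d mm it leaves d - 23 mm free between that edge and the end block.
- lid_bar (a point): Centre of the dark thumb bar on the lid near its trailing end, at (-78, 0, 20) mm in the lid's frame, about 86 mm above the bench. The bar is 14 mm along x, 56 mm along y and 24 mm high above the lid's top (74 mm above the bench); push it from either side or pinch it.
- ridge (a joint): Spring-loaded steel ridge, a rounded bar across the box at box x +72 mm; value = how far it is pressed down, m: 0 stands 4 mm above the ledges, 0.004 flush. The lid's leading edge meets it about 16 mm before home; about 11 N (under 20 N) along the lid forces the edge over it; then it springs up into the lid's cross groove and holds the lid home.
- iron_wedge: Dark iron splitting wedge lying flat, 93 mm long (y), 0.3 to 0.6 kg. Origin: centre of its underside. Thick end at -y (36 mm wide, 33 mm high), thin end at +y (26 mm wide, 8 mm high); its centre of mass is near y -14 mm, where it is about 33 mm wide and 25 mm high. Grasp its two long sides there, closing along its x.
- wood_wedge: Pale wooden wedge of much the same size, 32 x 102 x 29 mm: a bystander. Origin: centre of its underside, y along its length. It and the iron wedge may have changed places.
- pulley_wheel: Brass grooved pulley wheel, 67 mm across, 19 mm high, lying flat: a bystander. Origin: centre of its underside.
There are look-alikes about, which are no part of the job. What is shaped like the iron_wedge but green is not meant.

How it is judged:
By the outcome, as a careful person would: the job done as asked, in the order asked, and still so for the second after the job is handed in, with the robot touching nothing.
It also fails if it takes over 56 s, if anything falls off the work surface, if the arm or the gripper's body presses on something with over 40 N, if the wrist force passes 120 N, or if a joint passes its speed limit or range.

## Working session

There is one attempt and no reset: what is moved stays moved. The work goes in short steps, Python scripts to look and compute and a tool call to move; the robot and the scene stay as the last step left them, time stands still between calls to the robot, and variables do not carry over. Pictures are saved under pics/ and viewed, at most 10 in all, crops included, and the job is handed in when it is done.

Besides the shell and the picture viewer there is one more tool, called after ">>>" as name(argument=value, ...), one argument or row to a line, values as JSON. carry_out: Moves the arm, as the interface text tells. Its arguments: {"type":"object","properties":{"claw":{"type":"array","items":{"type":"number"}},"delta_pos":{"type":"array","items":{"type":"array","items":{"type":"number"}}},"angular":{"type":"array","items":{"type":"array","items":{"type":"number"}}},"force":{"type":"number"}},"required":["claw","delta_pos","angular"]}

```bash
mkdir -p pics
cat > h.py <<'E'
import numpy as np, cv2
from cell import arm
from scipy.spatial.transform import Rotation as R
def px(c): return np.array([c[0]*560,c[1]*420])
def ray(p,im):
    d=np.linalg.inv(im["mtx"])@np.array([p[0],p[1],1.]); T=np.array(im["T"]); return T[:3,3],T[:3,:3]@d
def onz(p,im,z):
    o,d=ray(p,im); return o+d*(z-o[2])/d[2]
def proj(P,im):
    T=np.array(im["T"]); c=T[:3,:3].T@(np.array(P)-T[:3,3]); u=im["mtx"]@c; return u[:2]/u[2]
def tri(obs):
    A=np.zeros((3,3));b=np.zeros(3)
    for p,im in obs:
        o,d=ray(p,im);d=d/np.linalg.norm(d);M=np.eye(3)-np.outer(d,d);A+=M;b+=M@o
    return np.linalg.solve(A,b)
def save(im,n): cv2.imwrite("pics/"+n,im["frame"][:,:,::-1])
E
python3 - <<'E'
from h import *
ims={n:arm.get_image(n) for n in("scene","side","wrist")}
for n,im in ims.items(): print(n,np.round(im["T"],2).tolist())
cv2.imwrite("pics/a.png",np.hstack([cv2.resize(ims["scene"]["frame"],(800,600))])[:,:,::-1])
save(ims["side"],"b.png")
for n in ims:
  for l in("iron_wedge","wood_wedge","pulley_wheel","slide_box","lid","lid_bar","lid_home","box_floor"):
    r=arm.place_of(l,ims[n]); z={"lid_bar":.086,"lid_home":.066,"lid":.066,"box_floor":.024}.get(l,0)
    print(n,l,[(round(q["conf"],2),px(q["centre"]).round().tolist(),onz(px(q["centre"]),ims[n],z).round(3)[:2].tolist()) for q in r[:3]])
print(arm.observe()["clock"], arm.observe()["ee_rot"])
E
```

```text
scene [[-0.76, -0.47, 0.45, -0.11], [-0.65, 0.53, -0.55, 0.8], [0.01, -0.71, -0.71, 1.07], [0.0, 0.0, 0.0, 1.0]]
side [[0.82, -0.26, 0.5, -0.02], [-0.56, -0.41, 0.72, -0.75], [0.02, -0.88, -0.48, 0.61], [0.0, 0.0, 0.0, 1.0]]
wrist [[1.0, 0.0, -0.0, 0.62], [0.0, -0.97, -0.26, 0.07], [-0.0, 0.26, -0.97, 0.38], [0.0, 0.0, 0.0, 1.0]]
scene iron_wedge [(0.93, [247.0, 273.0], [0.476, 0.212]), (0.8, [365.0, 180.0], [0.45, -0.266])]
scene wood_wedge [(0.85, [196.0, 245.0], [0.639, 0.231])]
scene pulley_wheel []
scene slide_box [(0.78, [305.0, 173.0], [0.601, -0.173])]
scene lid [(0.8, [287.0, 168.0], [0.607, -0.096]), (0.46, [250.0, 276.0], [0.43, 0.25])]
scene lid_bar [(0.69, [274.0, 175.0], [0.602, -0.035]), (0.48, [302.0, 176.0], [0.54, -0.08])]
scene lid_home [(0.76, [302.0, 161.0], [0.594, -0.148])]
scene box_floor [(0.92, [303.0, 172.0], [0.591, -0.15])]
side iron_wedge [(0.65, [324.0, 301.0], [0.45, -0.26]), (0.64, [311.0, 204.0], [0.706, 0.111]), (0.57, [232.0, 210.0], [0.473, 0.208])]
side wood_wedge [(0.8, [275.0, 197.0], [0.632, 0.21])]
side pulley_wheel [(0.62, [202.0, 201.0], [0.42, 0.31])]
side slide_box [(0.96, [347.0, 259.0], [0.601, -0.17])]
side lid [(0.87, [331.0, 226.0], [0.597, -0.104])]
side lid_bar [(0.96, [310.0, 205.0], [0.598, -0.014])]
side lid_home [(0.69, [342.0, 234.0], [0.595, -0.149])]
side box_floor [(0.88, [348.0, 247.0], [0.613, -0.156])]
wrist iron_wedge []
wrist wood_wedge []
wrist pulley_wheel []
wrist slide_box []
wrist lid []
wrist lid_bar [(0.9, [253.0, 225.0], [0.602, -0.025])]
wrist lid_home []
wrist box_floor []
1.35 [2.22157646e+00 2.22125502e+00 3.02191161e-05]
```

View pics/a.png

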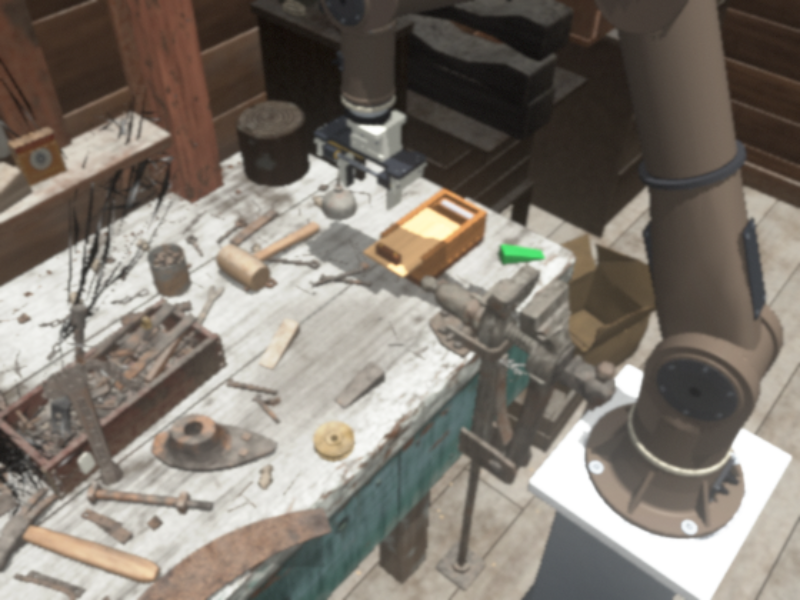

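View pics/b.png

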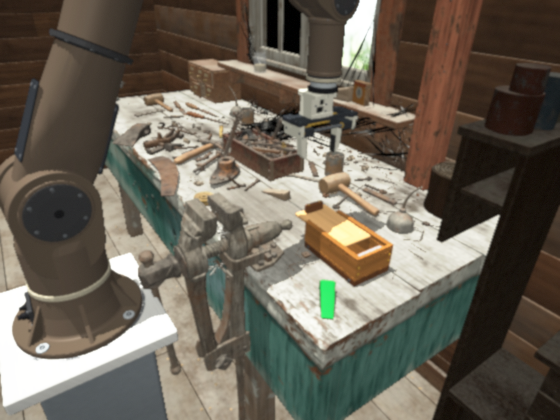

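Candidates for the iron wedge are the dark grey one at scene (252,270), the pale wooden one at (196,240) and the green one at (365,178). By the description it is the dark grey one. The box closes towards about -y, and the lid is partly open.

Run:
```python
from h import *
ims={n:arm.get_image(n) for n in("scene","side")}
for l in("lid","lid_bar","lid_home","box_floor","ridge","slide_box"):
    o=[]
    for n in ims:
        r=arm.place_of(l,ims[n])
        if r: o.append((px(r[0]["centre"]),ims[n]))
    if len(o)==2:
        P=tri(o); print(l,P.round(4),[np.linalg.norm(proj(P,i)-p).round(1) for p,i in o])
im=ims["scene"]
for l in("iron_wedge","wood_wedge"):
  for q in arm.trace(l,im):
    m=q["region"]; 
    c=np.argwhere(m)[:,::-1]; pts=np.array([onz(p,im,0.0)[:2] for p in c.astype(float)]).astype(np.float32)
    print(l,round(q["conf"],2),px(q["centre"]).round(),cv2.minAreaRect(pts), im["frame"][m].mean(0).round())
f=im["frame"]
c1=cv2.resize(f[225:305,170:280],(400,291),interpolation=cv2.INTER_CUBIC); c2=cv2.resize(f[125:205,245:355],(400,291),interpolation=cv2.INTER_CUBIC)
s=ims["side"]["frame"]; c3=cv2.resize(s[180:260,200:310],(400,291),interpolation=cv2.INTER_CUBIC);c4=cv2.resize(s[195:285,295:400],(400,291),interpolation=cv2.INTER_CUBIC)
cv2.imwrite("pics/c.png",np.vstack([np.hstack([c1,c2]),np.hstack([c3,c4])])[:,:,::-1])
print(arm.observe()["clock"])
```

```text
lid [ 0.607  -0.1024  0.0621] [np.float64(1.1), np.float64(1.1)]
lid_bar [ 0.5975 -0.0269  0.0922] [np.float64(0.7), np.float64(0.7)]
lid_home [ 0.5935 -0.1473  0.0669] [np.float64(1.3), np.float64(1.5)]
box_floor [ 0.5971 -0.1582  0.0218] [np.float64(2.2), np.float64(2.5)]Traceback (most recent call last):
  File "<stdin>", line 6, in <module>
ValueError: it knows: box_floor, iron_wedge, lid, lid_bar, lid_home, pulley_wheel, slide_box, wood_wedge
```

Run:
```python
from h import *
ims={n:arm.get_image(n) for n in("scene","side")}
for l in("slide_box","iron_wedge","wood_wedge"):
 for n,im in ims.items():
  for q in arm.trace(l,im):
    m=q["region"]; 
    c=np.argwhere(m)[:,::-1]; pts=np.array([onz(p,im,0.0)[:2] for p in c.astype(float)]).astype(np.float32)
    print(n,l,round(q["conf"],2),px(q["centre"]).round(),cv2.minAreaRect(pts), im["frame"][m].mean(0).round())
im=ims["scene"];f=im["frame"]
c1=cv2.resize(f[225:305,170:280],(400,291),interpolation=cv2.INTER_CUBIC); c2=cv2.resize(f[125:205,245:355],(400,291),interpolation=cv2.INTER_CUBIC)
s=ims["side"]["frame"]; c3=cv2.resize(s[180:260,200:310],(400,291),interpolation=cv2.INTER_CUBIC);c4=cv2.resize(s[195:285,295:400],(400,291),interpolation=cv2.INTER_CUBIC)
cv2.imwrite("pics/c.png",np.vstack([np.hstack([c1,c2]),np.hstack([c3,c4])])[:,:,::-1])
print(arm.observe()["clock"])
```

```text
scene slide_box 0.78 [316. 161.] ((0.6310172080993652, -0.200523242354393), (0.28086724877357483, 0.18083830177783966), 89.51806640625) [157. 120.  87.]
side slide_box 0.61 [353. 251.] ((0.6467607617378235, -0.11112575232982635), (0.29676517844200134, 0.21420685946941376), 88.7852783203125) [142.  99.  57.]
scene iron_wedge 0.92 [362. 179.] ((0.45883768796920776, -0.2733386158943176), (0.09417316317558289, 0.057110704481601715), 41.288333892822266) [ 89. 185. 108.]
scene iron_wedge 0.68 [251. 272.] ((0.47168436646461487, 0.19564643502235413), (0.04389603063464165, 0.10988621413707733), 4.116373062133789) [158. 151. 142.]
side iron_wedge 0.77 [325. 297.] ((0.4612502157688141, -0.2528642416000366), (0.1274511069059372, 0.035996537655591965), 48.935211181640625) [ 64. 232. 112.]
side wood_wedge 0.64 [279. 195.] ((0.6493712663650513, 0.2306169718503952), (0.05875306949019432, 0.08729881048202515), 46.62990188598633) [166. 150. 127.]
2.25
```

View pics/c.png

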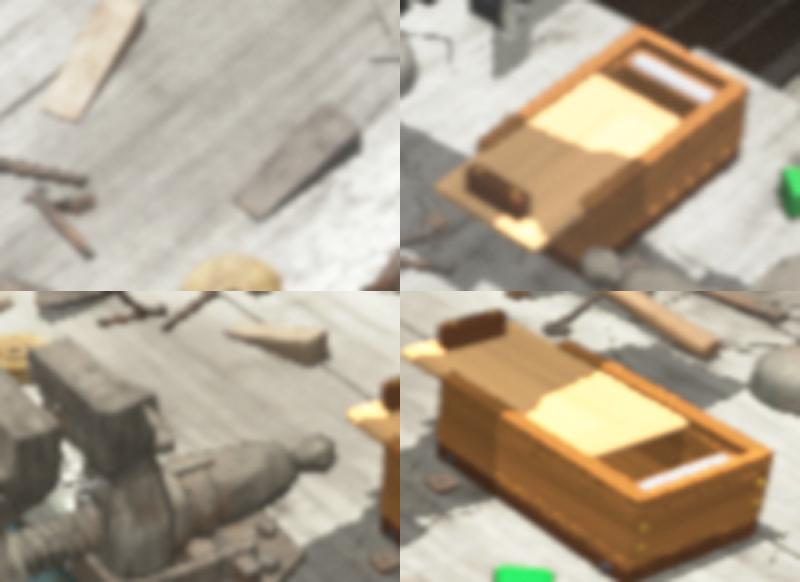

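The crop shows the dark grey wedge (scene 252,270) as iron-like, with its thick end towards the box (-y). The pale wedge at (196,240) is wood, and the green one is left out. Next I move above the box for a close view.

>>> carry_out(
  claw=[0, 0, 0, 0, 0],
  delta_pos=[
    [-3, -0.8, -1],
    [-3, -0.8, -1],
    [-3, -0.9, -1],
    [-1, 0, 0],
    [0, 0, 0],
  ],
  angular=[
    [0, 0, 0],
    [0, 0, 0],
    [0, 0, 0],
    [0, 0, 0],
    [0, 0, 0],
  ],
)

```text
clock: 2.75
position: [0.5999, -0.1022, 0.257]
ee_rot: [2.224, 2.217, -0.0]
force: [0.1, 0.2, -0.4]
width: 0.615
gripper_force: 0.0
```

Run:
```python
from h import *
im=arm.get_image("wrist"); o=arm.observe(); print(o["clock"],o["position"],o["width"])
for l,z in(("lid",.066),("lid_bar",.086),("lid_home",.066),("box_floor",.024),("slide_box",0)):
    print(l,[(round(q["conf"],2),px(q["centre"]).round(),onz(px(q["centre"]),im,z).round(4)) for q in arm.place_of(l,im)[:2]])
cv2.imwrite("pics/d.png",cv2.resize(im["frame"],(800,600))[:,:,::-1])
```

```text
2.8 [ 0.60003693 -0.09999315  0.2565838 ] 0.5709905313008367
lid [(0.95, array([283., 185.]), array([ 0.6028, -0.1036,  0.066 ]))]
lid_bar [(0.78, array([286.,  96.]), array([ 0.605, -0.023,  0.086]))]
lid_home []
box_floor []
slide_box []
```

View pics/d.png

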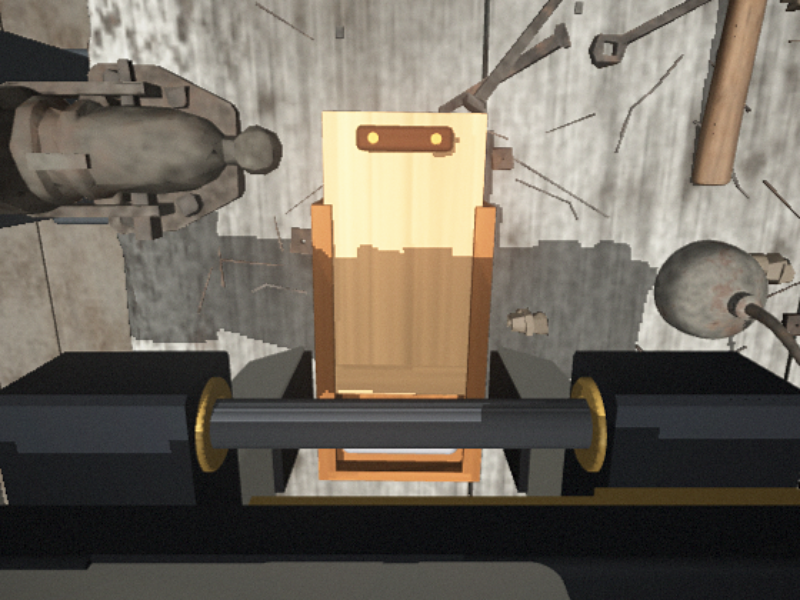

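The wrist view shows the box squarely below the tool: mouth at (313–495, 206), far end at (320–480, 480), bar at (405,139), all in 800-px coordinates. I get exact poses from those edges.

Run:
```python
from h import *
im=arm.get_image("wrist");o=arm.observe(); print(o["clock"],o["position"],o["width"])
s=.7
for n,p,z in(("mouthL",(313,205),.08),("mouthR",(495,207),.08),("farL",(320,480),.08),("farR",(480,480),.08),("barUL",(357,126),.098),("barLL",(357,150),.098),("barUR",(453,128),.098),("barLR",(453,151),.098),("lidTL",(323,112),.074),("lidTR",(487,113),.074),("leadL",(335,393),.074),("leadR",(466,393),.074)):
    print(n,onz(np.array(p)*s,im,z).round(4))
```

```text
3.1 [ 0.60014654 -0.09871869  0.25636427] 0.3103488789645607
mouthL [ 0.5461 -0.0593  0.08  ]
mouthR [ 0.659  -0.0601  0.08  ]
farL [ 0.5435 -0.2537  0.08  ]
farR [ 0.6578 -0.2532  0.08  ]
barUL [ 0.5756 -0.0134  0.098 ]
barLL [ 0.5754 -0.0265  0.098 ]
barUR [ 0.6299 -0.0143  0.098 ]
barLR [ 0.6303 -0.0268  0.098 ]
lidTL [ 0.5533 -0.0042  0.074 ]
lidTR [ 0.6525 -0.0044  0.074 ]
leadL [ 0.5553 -0.1889  0.074 ]
leadR [ 0.6462 -0.1886  0.074 ]
```

>>> carry_out(
  claw=[0, 0, 0, 0, 0, 0, 0],
  delta_pos=[
    [2.3, 0.2, 2],
    [2.3, 0, 3],
    [0, 0, 4],
    [0, 0, 4],
    [0, 0, 3],
    [0, 0, 1.6],
    [0, 0, 0],
  ],
  angular=[
    [0, 0, 0],
    [0, 0, 0],
    [0, 0, 0],
    [0, 0, 0],
    [0, 0, 0],
    [0, 0, 0],
    [0, 0, 0],
  ],
)

```text
clock: 3.8
position: [0.6002, -0.0533, 0.0781]
ee_rot: [-2.218, -2.22, 0.005]
force: [0.1, 0.4, 0.1]
width: 0.004
gripper_force: 0.0
```

>>> carry_out(
  claw=[0, 0, 0, 0, 0, 0, 0, 0, 0, 0, 0, 0, 0, 0],
  delta_pos=[
    [0.5, 0, 0],
    [0.5, 0, 0],
    [0.5, 0, 0],
    [0.8, 0, 0],
    [1, 0, 0],
    [1, 0, 0],
    [1, 0, 0],
    [1, 0, 0],
    [1, 0, 0],
    [0.8, 0, 0],
    [0.5, 0, 0],
    [0.3, 0, 0],
    [0.1, 0, 0],
    [0, 0, 0],
  ],
  angular=[
    [0, 0, 0],
    [0, 0, 0],
    [0, 0, 0],
    [0, 0, 0],
    [0, 0, 0],
    [0, 0, 0],
    [0, 0, 0],
    [0, 0, 0],
    [0, 0, 0],
    [0, 0, 0],
    [0, 0, 0],
    [0, 0, 0],
    [0, 0, 0],
    [0, 0, 0],
  ],
)

```text
clock: 5.2
position: [0.6021, 0.0359, 0.0808]
ee_rot: [2.222, 2.221, 0.0]
force: [-0.8, -0.1, -0.3]
width: 0.001
gripper_force: 0.0
```

Run:
```python
from h import *
o=arm.observe(); print(o["clock"],o["position"],o["width"],o["force"])
im=arm.get_image("wrist")
for l,z in(("lid",.066),("lid_bar",.086)):
    print(l,[(round(q["conf"],2),px(q["centre"]).round(),onz(px(q["centre"]),im,z).round(4)) for q in arm.place_of(l,im)[:2]])
sc=arm.get_image("scene")
for l,z in(("lid",.066),("lid_bar",.086)):
    print(l,[(round(q["conf"],2),px(q["centre"]).round(),onz(px(q["centre"]),sc,z).round(4)) for q in arm.place_of(l,sc)[:2]])
save(im,"e.png")
```

```text
5.2 [0.60207298 0.03586441 0.08075261] 0.0007370118947739932 [-0.84302142 -0.09107412 -0.290086  ]
lid [(0.57, array([280., 357.]), array([ 0.6025, -0.0233,  0.066 ]))]
lid_bar [(0.67, array([276., 228.]), array([0.6003, 0.0556, 0.086 ]))]
lid [(0.84, array([272., 184.]), array([ 0.5959, -0.0207,  0.066 ]))]
lid_bar [(0.75, array([254., 196.]), array([0.5888, 0.0623, 0.086 ]))]
```

View pics/e.png

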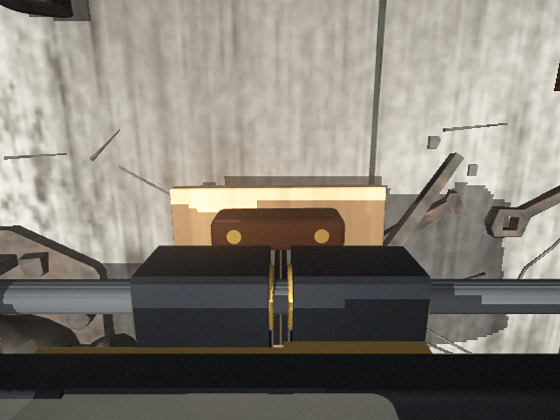

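>>> carry_out(
  claw=[0, 0, 0, 0, 0, 2, 5, 7, 7, 7, 7, 7, 7, 7],
  delta_pos=[
    [0.3, 0, 0],
    [0.3, 0, 0],
    [0.1, 0, 0],
    [0, 0, 0],
    [-1, 0, 0],
    [0, 0, -4],
    [0, 0, -5],
    [0, -3, -5],
    [3, -3, -3],
    [3, -3, 0],
    [3, -3, 0],
    [1, -0.7, 0],
    [0, 0, 0],
    [0, 0, 0],
  ],
  angular=[
    [0, 0, 0],
    [0, 0, 0],
    [0, 0, 0],
    [0, 0, 0],
    [0, 0, 0],
    [0, 0, 0],
    [0, 0, 0],
    [0, 0, 0],
    [0, 0, 0],
    [0, 0, 0],
    [0, 0, 0],
    [0, 0, 0],
    [0, 0, 0],
    [0, 0, 0],
  ],
)

```text
clock: 6.9
position: [0.4814, 0.1306, 0.2426]
ee_rot: [2.222, 2.22, 0.0]
force: [0.1, -0.8, -0.2]
width: 0.733
gripper_force: 0.0
```

Run:
```python
from h import *
o=arm.observe(); print(o["clock"],o["position"],o["ee_rot"],o["width"])
im=arm.get_image("wrist")
print([(round(q["conf"],2),px(q["centre"]).round(),onz(px(q["centre"]),im,0).round(4)) for q in arm.place_of("iron_wedge",im)[:2]])
for q in arm.trace("iron_wedge",im)[:2]:
    m=q["region"]; h=cv2.convexHull(np.argwhere(m)[:,::-1].astype(np.int32)); a=cv2.approxPolyDP(h,4,True)[:,0]
    for p in a: print(p,onz(p.astype(float),im,0).round(4)[:2],onz(p.astype(float),im,.033).round(4)[:2])
sc=arm.get_image("scene")
for l,z in(("lid",.066),("lid_bar",.086)):
    print(l,[(round(q["conf"],2),px(q["centre"]).round(),onz(px(q["centre"]),sc,z).round(4)) for q in arm.place_of(l,sc)[:2]])
cv2.imwrite("pics/f.png",cv2.resize(im["frame"],(800,600))[:,:,::-1])
```

```text
6.9 [0.48135902 0.13058225 0.24256706] [2.22200611e+00 2.21960526e+00 1.96885225e-04] 0.7325113200246574
[(0.59, array([270., 108.]), array([0.4718, 0.2006, 0.    ])), (0.25, array([442.,  81.]), array([0.6463, 0.2271, 0.    ]))]
[285  59] [0.4866 0.2476] [0.4862 0.2437]
[282 149] [0.4837 0.1579] [0.4836 0.1613]
[249 148] [0.4486 0.1589] [0.4513 0.1623]
[261  61] [0.4625 0.2457] [0.4641 0.2419]
lid [(0.58, array([267., 186.]), array([ 0.6012, -0.0064,  0.066 ])), (0.43, array([302., 172.]), array([ 0.5648, -0.1108,  0.066 ]))]
lid_bar [(0.64, array([251., 195.]), array([0.5968, 0.0639, 0.086 ]))]
```

View pics/f.png

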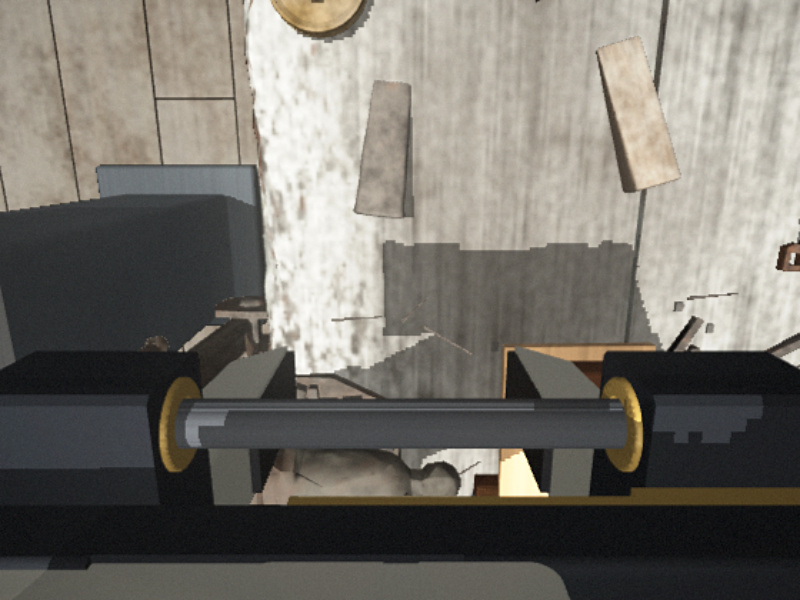

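The iron wedge is at (380,150) in the 800-px view, with its thick end at the bottom (-y) and tilted about 5°. The wooden wedge at (638,115) and the pulley at the top are well clear.

>>> carry_out(
  claw=[7, 7, 7, 7, 7, 7, 7, 7],
  delta_pos=[
    [3, -0.6, 2],
    [2.85, -0.5, 3],
    [0, 0, 4],
    [0, 0, 4],
    [0, 0, 3],
    [0, 0, 2],
    [0, 0, 0],
    [0, 0, 0],
  ],
  angular=[
    [0, 0, 0],
    [0, 0, 0.086],
    [0, 0, 0],
    [0, 0, 0],
    [0, 0, 0],
    [0, 0, 0],
    [0, 0, 0],
    [0, 0, 0],
  ],
)

```text
clock: 8.0
position: [0.4697, 0.1902, 0.0627]
ee_rot: [-2.315, -2.123, 0.001]
force: [0.5, -0.3, 0.5]
width: 0.762
gripper_force: 0.0
```

Run:
```python
from h import *
o=arm.observe(); print(o["clock"],o["position"],R.from_rotvec(o["ee_rot"]).as_matrix().round(3).tolist(),o["width"])
im=arm.get_image("wrist"); save(im,"g.png")
for q in arm.trace("iron_wedge",im)[:1]:
    m=q["region"]; h=cv2.convexHull(np.argwhere(m)[:,::-1].astype(np.int32)); a=cv2.approxPolyDP(h,5,True)[:,0]
    for p in a: print(p,onz(p.astype(float),im,0).round(4)[:2],onz(p.astype(float),im,.033).round(4)[:2])
```

```text
8.0 [0.46973214 0.19021079 0.0626979 ] [[0.086, 0.996, -0.0], [0.996, -0.086, -0.0], [-0.0, -0.0, -1.0]] 0.7622038452226092
[306 279] [0.4834 0.1519] [0.4823 0.168 ]
[250 277] [0.4476 0.1564] [0.4519 0.1718]
[257 142] [0.4608 0.2414] [0.4631 0.2441]
[264 126] [0.4658 0.2502] [0.4673 0.2515]
[305 132] [0.4891 0.2448] [0.4871 0.2469]
```

View pics/g.png

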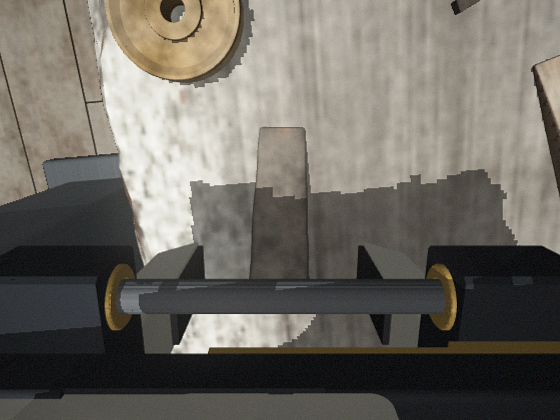

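>>> carry_out(
  claw=[7, 7, 7, 2.5, 2.5, 2.5, 2.5, 2.5, 2.5, 2.5, 2.5],
  delta_pos=[
    [-0.15, 0.05, 3],
    [0, 0, 2],
    [0, 0, 0.8],
    [0, 0, 0],
    [0, 0, 0],
    [0, 0, 0],
    [0, 0, 0],
    [0, 0, 0],
    [0, 0, 0],
    [0, 0, 0],
    [0, 0, 0],
  ],
  angular=[
    [0, 0, 0],
    [0, 0, 0],
    [0, 0, 0],
    [0, 0, 0],
    [0, 0, 0],
    [0, 0, 0],
    [0, 0, 0],
    [0, 0, 0],
    [0, 0, 0],
    [0, 0, 0],
    [0, 0, 0],
  ],
  force=40,
)

```text
clock: 9.2
position: [0.4699, 0.1889, 0.005]
ee_rot: [2.315, 2.124, 0.001]
force: [-2.2, -0.3, 5.6]
width: 0.358
gripper_force: 39.9
```

>>> carry_out(
  claw=[2.5, 2.5, 2.5, 2.5, 2.5, 2.5, 2.5, 2.5, 2.5, 2.5, 2.5, 2.5, 2.5, 2.5, 2.5, 2.5, 2.5, 2.5, 2.5],
  delta_pos=[
    [0, 0, -1],
    [0, 0, -2],
    [0, 0, -4],
    [0, 0, -5],
    [0, 0, -5],
    [0, 0, -4],
    [-1, 0, -3],
    [-3, 1.1, 0],
    [-4, 1.5, 0],
    [-4, 1.5, 0],
    [-4, 1.5, 0],
    [-4, 1.5, 0],
    [-4, 1.5, 0],
    [-4, 1.5, 0],
    [-4, 1.5, 0],
    [-3, 1.5, 0],
    [-2.1, 0, 0],
    [0, 0, 0],
    [0, 0, 0],
  ],
  angular=[
    [0, 0, 0],
    [0, 0, 0],
    [0, 0, 0],
    [0, 0, -0.086],
    [0, 0, 0],
    [0, 0, 0],
    [0, 0, 0],
    [0, 0, 0],
    [0, 0, 0],
    [0, 0, 0],
    [0, 0, 0],
    [0, 0, 0],
    [0, 0, 0],
    [0, 0, 0],
    [0, 0, 0],
    [0, 0, 0],
    [0, 0, 0],
    [0, 0, 0],
    [0, 0, 0],
  ],
)

```text
clock: 11.1
position: [0.5999, -0.1823, 0.2441]
ee_rot: [-2.222, -2.219, 0.001]
force: [0.1, 0.7, -5.1]
width: 0.361
gripper_force: 39.9
```

Run:
```python
from h import *
o=arm.observe(); print(o["clock"],o["position"],o["ee_rot"],o["width"],o["force"])
im=arm.get_image("wrist"); cv2.imwrite("pics/i.png",cv2.resize(im["frame"],(800,600))[:,:,::-1])
for l,z in(("lid",.066),("lid_bar",.086),("box_floor",.024)):
    print(l,[(round(q["conf"],2),px(q["centre"]).round(),onz(px(q["centre"]),im,z).round(4)) for q in arm.place_of(l,im)[:2]])
```

```text
11.1 [ 0.59986954 -0.18231787  0.24406012] [-2.22158557e+00 -2.21889558e+00  1.00248644e-03] 0.36075433299039666 [ 0.10001515  0.68765367 -5.08940684]
lid []
lid_bar []
box_floor []
```

View pics/i.png

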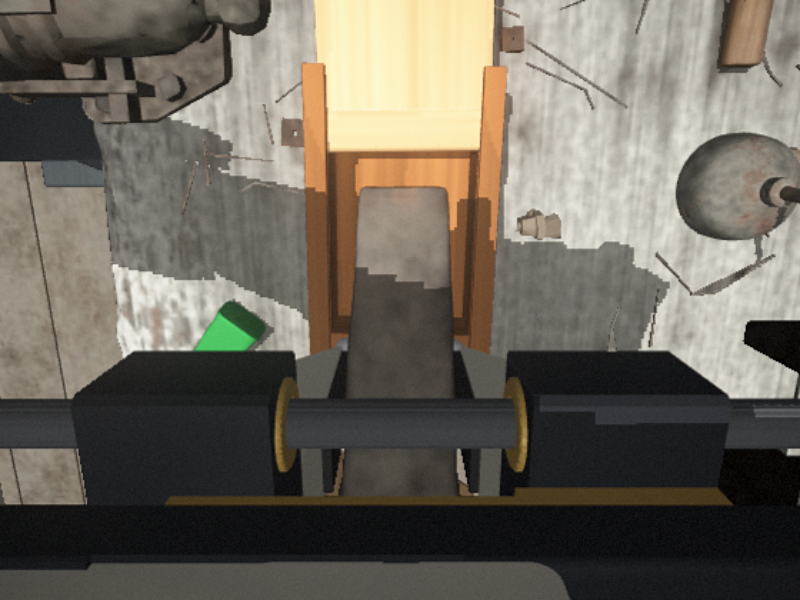

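Run:
```python
from h import *
im=arm.get_image("wrist")
for n,p,z in(("mouthL",(303,63),.08),("mouthR",(507,67),.08),("railL",(309,330),.08),("railR",(491,330),.08),("inL",(331,330),.08),("inR",(469,330),.08),("lead",(405,150),.07),("leadL",(329,150),.07),("leadR",(480,150),.07),("block?",(340,320),.065),("block??",(340,332),.065),("thinL",(360,187),.247),("thinR",(447,187),.247)):
    print(n,onz(np.array(p)*.7,im,z).round(4))
print(arm.observe()["clock"])
```

```text
mouthL [ 0.5461 -0.0617  0.08  ]
mouthR [ 0.6605 -0.0635  0.08  ]
railL [ 0.543  -0.2192  0.08  ]
railR [ 0.6588 -0.2189  0.08  ]
inL [ 0.557  -0.2192  0.08  ]
inR [ 0.6448 -0.2189  0.08  ]
lead [ 0.6036 -0.1085  0.07  ]
leadL [ 0.5579 -0.1086  0.07  ]
leadR [ 0.6487 -0.1084  0.07  ]
block? [ 0.5611 -0.2172  0.065 ]
block?? [ 0.5609 -0.2256  0.065 ]
thinL [ 0.5893 -0.1203  0.247 ]
thinR [ 0.6142 -0.1203  0.247 ]
11.35
```

>>> carry_out(
  claw=[2.5, 2.5, 2.5, 2.5, 2.5, 2.5, 2.5, 2.5, 2.5, 2.5, 2.5],
  delta_pos=[
    [0, 0.1, 3],
    [0, 0, 4],
    [0, 0, 4],
    [0, 0, 3],
    [0, 0, 2],
    [0, 0, 1.5],
    [0, 0, 1],
    [0, 0, 1],
    [0, 0, 1],
    [0, 0, 0.3],
    [0, 0, 0],
  ],
  angular=[
    [0, 0, 0],
    [0, 0, 0],
    [0, 0, 0],
    [0, 0, 0],
    [0, 0, 0],
    [0, 0, 0],
    [0, 0, 0],
    [0, 0, 0],
    [0, 0, 0],
    [0, 0, 0],
    [0, 0, 0],
  ],
)

```text
clock: 12.45
position: [0.6017, -0.1821, 0.0363]
ee_rot: [-2.221, -2.221, 0.0]
force: [-0.3, -0.8, -5.0]
width: 0.36
gripper_force: 39.9
```

>>> carry_out(
  claw=[2.5, 2.5, 2.5, 2.5, 2.5],
  delta_pos=[
    [0, 0, 0.3],
    [0, 0, 0.2],
    [0, 0, 0.1],
    [0, 0, 0.1],
    [0, 0, 0],
  ],
  angular=[
    [0, 0, 0],
    [0, 0, 0],
    [0, 0, 0],
    [0, 0, 0],
    [0, 0, 0],
  ],
)

```text
clock: 12.95
position: [0.6018, -0.1822, 0.0295]
ee_rot: [2.221, 2.221, 0.0]
force: [-0.4, -0.5, -4.8]
width: 0.358
gripper_force: 39.9
```

>>> carry_out(
  claw=[2.5, 2.5, 2.5],
  delta_pos=[
    [0, 0, 0.1],
    [0, 0, 0],
    [0, 0, 0],
  ],
  angular=[
    [0, 0, 0],
    [0, 0, 0],
    [0, 0, 0],
  ],
)

```text
clock: 13.25
position: [0.6019, -0.1823, 0.0291]
ee_rot: [2.221, 2.221, 0.0]
force: [-3.0, 1.5, 5.4]
width: 0.36
gripper_force: 39.9
```

>>> carry_out(
  claw=[3.6, 4.0, 4.2, 4.2, 4.2, 4.2, 4.2, 4.2, 4.2, 4.2, 4.2],
  delta_pos=[
    [0, 0, 0],
    [0, 0, 0],
    [0, 0, 0],
    [0, 0, -0.5],
    [0, 0, -1.5],
    [0, 0, -3],
    [0, 0, -4],
    [0, 0, -5],
    [0, 0, -5],
    [0, 0, -2],
    [0, 0, 0],
  ],
  angular=[
    [0, 0, 0],
    [0, 0, 0],
    [0, 0, 0],
    [0, 0, 0],
    [0, 0, 0],
    [0, 0, 0],
    [0, 0, 0],
    [0, 0, 0],
    [0, 0, 0],
    [0, 0, 0],
    [0, 0, 0],
  ],
)

```text
clock: 14.35
position: [0.6038, -0.1829, 0.2442]
ee_rot: [2.217, 2.216, 0.007]
force: [0.0, -0.2, -0.4]
width: 0.461
gripper_force: 0.0
```

Run:
```python
from h import *
o=arm.observe(); print(o["clock"],o["position"],o["width"],o["force"])
im=arm.get_image("wrist"); cv2.imwrite("pics/j.png",cv2.resize(im["frame"],(800,600))[:,:,::-1])
```

```text
14.35 [ 0.60377642 -0.18290644  0.24417053] 0.46121766701586236 [ 0.02127821 -0.21013805 -0.35225166]
```

View pics/j.png

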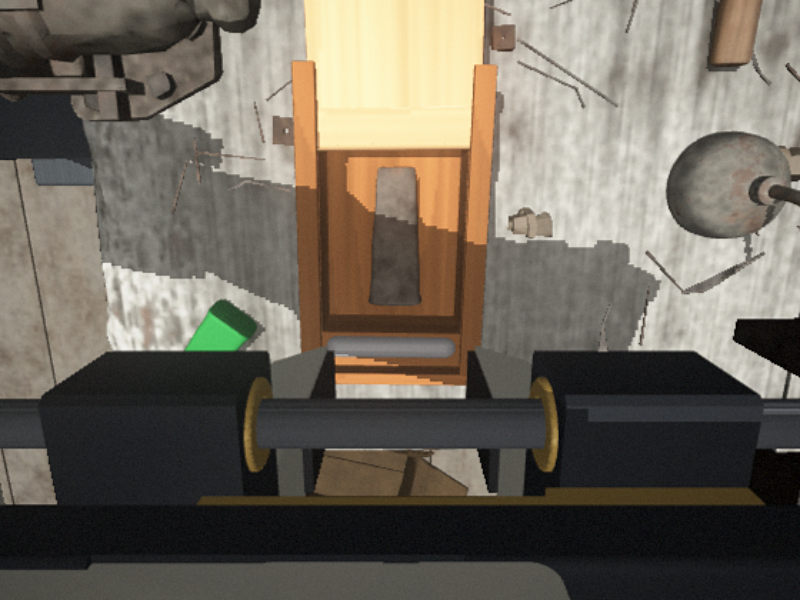

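The wedge lies flat in the box at (395,240), clear of the lid. Next I go behind the bar to close the lid.

>>> carry_out(
  claw=[0, 0, 0, 0, 0, 0, 0, 0, 0, 0, 0, 0, 0, 0, 0],
  delta_pos=[
    [3, 0, 0],
    [4, 0, 0],
    [4, 0, 0],
    [4, 0, 0],
    [4, 0, 0],
    [4, 0, 0],
    [3, 0, 0],
    [1.9, 0, 0],
    [0, 0, 4],
    [0, 0, 4],
    [0, 0, 4],
    [0, 0, 3],
    [0, 0, 1.2],
    [0, 0, 0],
    [0, 0, 0],
  ],
  angular=[
    [0, 0, 0],
    [0, 0, 0],
    [0, 0, 0],
    [0, 0, 0],
    [0, 0, 0],
    [0, 0, 0],
    [0, 0, 0],
    [0, 0, 0],
    [0, 0, 0],
    [0, 0, 0],
    [0, 0, 0],
    [0, 0, 0],
    [0, 0, 0],
    [0, 0, 0],
    [0, 0, 0],
  ],
)

```text
clock: 15.9
position: [0.6024, 0.0969, 0.0775]
ee_rot: [2.221, 2.221, 0.001]
force: [-0.1, -0.3, -0.1]
width: 0.007
gripper_force: 0.0
```

>>> carry_out(
  claw=[0, 0, 0, 0, 0, 0, 0, 0, 0, 0, 0, 0, 0, 0, 0, 0, 0, 0, 0, 0],
  delta_pos=[
    [-0.5, 0, -0.3],
    [-0.5, 0, 0],
    [-0.5, 0, 0],
    [-0.5, 0, 0],
    [-0.7, 0, 0],
    [-0.8, 0, 0],
    [-0.8, 0, 0],
    [-0.8, 0, 0],
    [-0.8, 0, 0],
    [-0.8, 0, 0],
    [-0.8, 0, 0],
    [-0.8, 0, 0],
    [-0.8, 0, 0],
    [-0.8, 0, 0],
    [-0.8, 0, 0],
    [-0.8, 0, 0],
    [-0.7, 0, 0],
    [-0.5, 0, 0],
    [-0.3, 0, 0],
    [0, 0, 0],
  ],
  angular=[
    [0, 0, 0],
    [0, 0, 0],
    [0, 0, 0],
    [0, 0, 0],
    [0, 0, 0],
    [0, 0, 0],
    [0, 0, 0],
    [0, 0, 0],
    [0, 0, 0],
    [0, 0, 0],
    [0, 0, 0],
    [0, 0, 0],
    [0, 0, 0],
    [0, 0, 0],
    [0, 0, 0],
    [0, 0, 0],
    [0, 0, 0],
    [0, 0, 0],
    [0, 0, 0],
    [0, 0, 0],
  ],
)

```text
clock: 17.9
position: [0.6018, -0.0338, 0.0795]
ee_rot: [2.222, 2.221, -0.0]
force: [0.3, -1.1, 0.0]
width: 0.007
gripper_force: 0.0
```

>>> carry_out(
  claw=[0, 0, 0, 0, 0, 0],
  delta_pos=[
    [-0.3, 0, 0],
    [-0.3, 0, 0],
    [-0.3, 0, 0],
    [-0.3, 0, 0],
    [-0.3, 0, 0],
    [0, 0, 0],
  ],
  angular=[
    [0, 0, 0],
    [0, 0, 0],
    [0, 0, 0],
    [0, 0, 0],
    [0, 0, 0],
    [0, 0, 0],
  ],
)

```text
clock: 18.5
position: [0.602, -0.0464, 0.0795]
ee_rot: [-2.219, -2.222, -0.003]
force: [1.1, 5.9, 0.4]
width: 0.006
gripper_force: 2.9
```

>>> carry_out(
  claw=[0, 0, 0, 0, 0],
  delta_pos=[
    [-0.2, 0, 0],
    [-0.2, 0, 0],
    [-0.2, 0, 0],
    [-0.2, 0, 0],
    [0, 0, 0],
  ],
  angular=[
    [0, 0, 0],
    [0, 0, 0],
    [0, 0, 0],
    [0, 0, 0],
    [0, 0, 0],
  ],
)

```text
clock: 19.0
position: [0.6018, -0.0557, 0.0795]
ee_rot: [-2.221, -2.222, -0.001]
force: [-1.0, 1.3, 0.4]
width: 0.006
gripper_force: 1.2
```

>>> carry_out(
  claw=[0, 0, 0, 0],
  delta_pos=[
    [-0.2, 0, 0],
    [-0.2, 0, 0],
    [-0.2, 0, 0],
    [0, 0, 0],
  ],
  angular=[
    [0, 0, 0],
    [0, 0, 0],
    [0, 0, 0],
    [0, 0, 0],
  ],
)

```text
clock: 19.4
position: [0.6018, -0.0616, 0.0795]
ee_rot: [-2.221, -2.221, -0.001]
force: [-0.3, 4.5, 0.8]
width: 0.002
gripper_force: 2.1
```

>>> carry_out(
  claw=[0, 0, 0],
  delta_pos=[
    [-0.1, 0, 0],
    [-0.1, 0, 0],
    [0, 0, 0],
  ],
  angular=[
    [0, 0, 0],
    [0, 0, 0],
    [0, 0, 0],
  ],
)

```text
clock: 19.7
position: [0.6017, -0.0617, 0.0795]
ee_rot: [-2.218, -2.222, -0.003]
force: [-0.8, 9.3, 1.6]
width: 0.007
gripper_force: 4.5
```

>>> carry_out(
  claw=[0, 0],
  delta_pos=[
    [-0.1, 0, 0],
    [0, 0, 0],
  ],
  angular=[
    [0, 0, 0],
    [0, 0, 0],
  ],
)

```text
clock: 19.9
position: [0.6017, -0.0617, 0.0795]
ee_rot: [-2.217, -2.222, -0.004]
force: [-1.2, 12.2, 2.5]
width: 0.001
gripper_force: 5.7
```

>>> carry_out(
  claw=[0, 0, 0, 0],
  delta_pos=[
    [-0.15, 0, 0],
    [-0.15, 0, 0],
    [-0.15, 0, 0],
    [0, 0, 0],
  ],
  angular=[
    [0, 0, 0],
    [0, 0, 0],
    [0, 0, 0],
    [0, 0, 0],
  ],
)

```text
clock: 20.3
position: [0.6017, -0.0619, 0.0796]
ee_rot: [-2.211, -2.223, -0.008]
force: [-3.2, 23.1, 4.2]
width: 0.006
gripper_force: 11.1
```

A firm stop at 23 N, so the lid is home. I back off and look.

>>> carry_out(
  claw=[0, 0, 0, 0, 0, 0, 0, 0, 0],
  delta_pos=[
    [1, 0, 0],
    [2, 0, 0],
    [0, 0, -3],
    [0, 0, -5],
    [0, 0, -5],
    [-3, 0, -5],
    [-4, 0, 0],
    [-3, 0, 0],
    [0, 0, 0],
  ],
  angular=[
    [0, 0, 0],
    [0, 0, 0],
    [0, 0, 0],
    [0, 0, 0],
    [0, 0, 0],
    [0, 0, 0],
    [0, 0, 0],
    [0, 0, 0],
    [0, 0, 0],
  ],
)

```text
clock: 21.2
position: [0.6008, -0.1428, 0.2528]
ee_rot: [2.229, 2.209, -0.005]
force: [-0.3, -0.7, 0.4]
width: 0.006
gripper_force: 0.0
```

Run:
```python
from h import *
o=arm.observe(); print(o["clock"],o["position"],o["force"])
im=arm.get_image("wrist"); sc=arm.get_image("side")
for i in(im,sc):
  for l,z in(("lid",.066),("lid_bar",.086),("lid_home",.066)):
    print(l,[(round(q["conf"],2),onz(px(q["centre"]),i,z).round(4)) for q in arm.place_of(l,i)[:1]])
a=im["frame"][:,150:450];b=cv2.resize(sc["frame"][190:290,290:410],(480,400),interpolation=cv2.INTER_CUBIC)
cv2.imwrite("pics/k.png",np.hstack([a[:400],b])[:,:,::-1])
```

```text
21.2 [ 0.60075536 -0.14284184  0.2528174 ] [-0.25981249 -0.73292747  0.40434181]
lid [(0.94, array([ 0.6006, -0.1586,  0.066 ]))]
lid_bar [(0.74, array([ 0.602 , -0.0804,  0.086 ]))]
lid_home []
lid [(0.79, array([ 0.5997, -0.1572,  0.066 ]))]
lid_bar [(0.78, array([ 0.6126, -0.0655,  0.086 ]))]
lid_home [(0.8, array([ 0.5989, -0.1503,  0.066 ]))]
```

View pics/k.png

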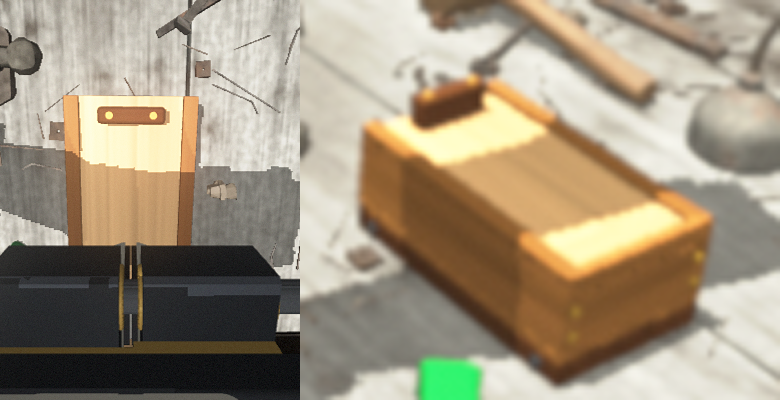

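The lid's trailing edge is flush with the mouth (left view, row 96) and its leading edge sits against the end wall (right view). Nothing touches the box.

```bash
python3 -c "
from cell import arm
print(arm.sign_off())"
```

```text
the job is handed in; nothing more can be done
None
```

The iron wedge is in the box and the lid is pushed home to a firm stop past the ridge (the ridge itself can't be seen under it). I never touched the wooden wedge or the pulley wheel, and the job was handed in at about 21 s.

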